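# Present a mounting plate over the edge of the issue shelf

### The job

In the parts store, push the flat aluminium mounting plate along the grey issue shelf with the fingertips until it sticks out 40 mm past the front edge (the one with the label strip) and lies square with that edge, so that the fitter can take hold of it there. Only slide it: do not lift it or let it tip. Leave the regulator, the blue bin and the cylinder where they are, and finish with the hand clear.

Things in the scene. Friction and masses are not known exactly. Their poses are not given: they have to be found in the camera images.
- shelf: Grey steel issue shelf standing fixed on the bench, 300 mm deep (its x) by 800 mm long (its y), flat top 100 mm above the bench. Origin on the bench under its centre. Its +x points away from the robot (within about 0.12 rad) to the front edge, which carries a white label strip with paper tickets; its +z is up. The label strip stands 3 mm proud of the front face, below the level of the top.
- shelf_edge (a point): Middle of the shelf's front top edge; axes as the shelf's: x points straight out over the edge, y runs along it.
- plate: The part to slide: bare aluminium mounting plate, 120 mm (its x) by 160 mm (its y), 8 mm thick, about 0.4 kg, four small bolt holes and three larger port holes, lying loose and flat on the shelf, fully behind the front edge and turned up to 0.35 rad to it. Origin at the centre of its underside, which is its middle; its +x points to the edge that must stick out, so the straight rear edge to push on is at x = -60 mm. It would tip off the shelf at about 60 mm of overhang.
- plate_front (a point): Middle of the plate's front edge, on its top face (60 mm ahead of the plate's origin, 8 mm up).
- regulator: Bystander on the shelf: air-pressure regulator, silver body 56 by 60 mm and 78 mm over its ports, black knob with blue cap, 120 mm tall, round gauge on the side facing away from the robot. Loose. Origin at the centre of its underside.
- bin: Bystander on the shelf: blue open-fronted stacking bin of fittings, 165 mm (x) by 115 mm (y) over its side rims, 75 mm high. Loose. Origin at the centre of its underside.
- cylinder: Bystander lying near the +y end of the shelf: silver air cylinder, 50 mm wide (y) and 50 mm high, 112 mm long (x) with a rod sticking out 46 mm at its +x end. Loose. Origin at the centre of its underside.
Not all that is in view belongs to the job. What is shaped like the plate but purple, turquoise or yellow is not meant.

How it is judged (in metres and radians):
On the way:
1. the fingers push the plate (contact force between the fingers and plate above 0.2 N), for 0.1 s.
At the end, for the whole second after the job is handed in: The middle of the plate's front edge is 32 to 48 mm past the shelf's front edge; the plate is square with it within 0.09 rad (5 degrees), flat and at rest on the shelf top, its centre within 340 mm of the shelf's middle; each bystander is within 15 mm of where it began (x of plate_front in the frame of shelf_edge between 0.032 and 0.048 m and angle between the x axis of plate and the x axis of shelf, either way round below 0.09 rad and z of plate in the frame of shelf_edge between -0.004 and 0.004 m and angle between plate's own z axis and vertical below 0.05 rad and y of plate in the frame of shelf_edge between -0.34 and 0.34 m and linear speed of plate below 0.01 m/s and distance of each of regulator, bin, cylinder from where it was at the start of the episode below 0.015 m); the robot touches nothing.
It fails at once if the plate is lifted more than 8 mm off the shelf (z of plate in the frame of shelf_edge above 0.008 m).
It fails at once if the plate tips by more than 0.15 rad or falls (angle between plate's own z axis and vertical above 0.15 rad or z of plate in the frame of shelf_edge below -0.02 m).
It fails at once if the regulator is moved 15 mm or more, or tipped (distance of regulator from where it was at the start of the episode above 0.015 m or angle between regulator's own z axis and vertical above 0.2 rad).
It fails at once if the bin is moved 15 mm or more, or tipped (distance of bin from where it was at the start of the episode above 0.015 m or angle between bin's own z axis and vertical above 0.2 rad).
It fails at once if the cylinder is moved 15 mm or more, or tipped (distance of cylinder from where it was at the start of the episode above 0.015 m or angle between cylinder's own z axis and vertical above 0.2 rad).
It also fails if it takes over 45 s, if anything falls off the work surface, if the arm or the gripper's body presses on something with over 40 N, if the wrist force passes 120 N, or if a joint passes its speed limit or range.

### The arm

A 7-joint arm with a two-finger parallel gripper is mounted at the origin on the work surface. World frame = base frame: x ahead of the robot, y to its left, z up, the work surface at z = 0. Lengths are in m, angles in degrees, forces in N, time in s.
With the tool pointing down it reaches from about 0.425 to 0.875 m from the base axis. Payload 4.7 kg.
Tool frame: the origin (TCP) lies at the very end of the fingers, on their centre line; the grasp point (between the pads) lies 19 mm behind it; z points along the fingers, y is the line along which they close (so a half turn about z gives the same grasp; the last joint's range is limited). The gripper opens to 87 mm and grips with 3 to 60 N. Pads are 19 mm wide; open, the fingers measure 117 mm over their backs; the gripper's body (75 mm by 190 mm) begins 51 mm behind the grasp point.
Start: joints at [-66.171, 18.392, -4.016, 83.108, 1.295, 78.541, -3.26], TCP at [0.254, 0.598, 0.223] pointing down, gripper open.
Joint ranges: [-163.93, 163.93], [-17.29, 119.83], [-79.2, 71.16], [3.27, 140.29], [-89.18, 269.18], [5.43, 117.66], [-154.24, 154.24]. Speed limits (degrees/s): [147.25, 147.25, 180, 180, 180, 180, 180].

### API

Orientations are given as [roll, pitch, yaw] about the fixed x, y, z axes, in that order (R = Rz(yaw) Ry(pitch) Rx(roll)).
In Python, from cell import get_obs, eyes, env gives the robot as it stands.
- The arm moves only by the tool servo_tool, never from a script. Its argument "series" is a list that holds one entry, the list of rows, each a list of 7 numbers: the shift along the tool's x, y, z in units of 300 mm (1.0 is 300 mm), then the turn, a rotation vector about the tool's x, y, z in units of pi rad (1.0 is pi rad), then the opening, from 0 (shut) to 1 (fully open). In form: [[[tx, ty, tz, wx, wy, wz, gripper], ...]]. A call has 1 to 12 rows; each row is the pose to reach, as a shift and turn from the pose commanded when the call began, along the tool's axes at that moment, turning the shorter way round; what a row does not reach only later rows make up. A row lasts 1/12 s, in which the tool goes at most 41.7 mm and 7.16 degrees, less where a joint would pass 70% of its speed; a pose out of reach is approached as far as the arm can. A call with a number of a shift or a turn outside -1 to 1 is refused whole. A call with a gripper value outside its range is refused whole. The fingers move at their own pace and stop on an object; "grip_force" is the grip in N (left out, the last holds). Time passes only in rows, so rows that repeat a pose let the fingers close. It gives the time, the measured TCP pose, the force, the opening and the grip force at its end, in the units of the state.
- get_obs(): the state, without advancing time (a new reading comes with each control period).
- eyes.read_camera(name): name is "side" or "top" or "wrist"; returns a dict with "frame" (480x640x3 uint8, red, green, blue), "depth" (480x640 float32, m along the optical axis (not along the pixel's ray), 0 where there is no reading), "fx", "fy", "cx", "cy" (pixels), "origin" and "rotation" of the camera in the world; the wrist camera has in their place "mount" (4x4, takes a point from camera to tool coordinates, whose origin is the TCP and whose axes are the flange's). Camera axes: x right, y down, z forward; pixel columns grow to the right and rows downward; lengths in m; the calibration is good to about 2 mm. A picture is of the moment at which its call begins: read the wrist's pose just before it.
- env.sign_off(): hands the job in; it is judged then, once.
The state is a dict: "time_s": time; "qpos": joint angles; "joint_velocities": joint speeds; "effort": joint torques, N m; "tool_pos": TCP position; "tool_rot": TCP orientation; "force": force on the tool from outside, world axes, zero at the start; "wrist_torque": the same for the moment, N m; "grip_width": finger opening in m; "grasp_force": force on a finger pad.
Only numpy, scipy, OpenCV 4.12 (cv2) and the standard library are available. Lean on these libraries where they do the work, as an engineer would, in place of code of your own. Each camera call takes 0.05 s, during which the arm holds its last target. There are 200 camera calls.

## Working session

There is one attempt and no reset: what is moved stays moved. The work goes in short steps, Python scripts to look and compute and a tool call to move; the robot and the scene stay as the last step left them, time stands still between calls to the robot, and variables do not carry over. Pictures are saved under pics/ and viewed, at most 10 in all, crops included, and the job is handed in when it is done.

Besides the shell and the picture viewer there is one more tool, called after "Call:" as name([rows], argument=value, ...), one row to a line, values as JSON. servo_tool: Moves the arm, as the interface text tells. Shifts and turns lie within -1 to 1; 1 stands for 300 mm of shift or pi rad of turn. Its arguments: {"type":"object","properties":{"series":{"type":"array"},"grip_force":{"type":"number"}},"required":["series"]}

```bash
mkdir -p pics; ls; python3 - <<'E'
from cell import get_obs, eyes, env
import cv2,numpy as np,pickle
o=get_obs();print({k:np.round(v,3) for k,v in o.items()})
for n in("top","side"):
    c=eyes.read_camera(n);pickle.dump(c,open(f"{n}0.pkl","wb"))
    cv2.imwrite(f"pics/{n}0.png",c["frame"][...,::-1]);print(n,c["fx"],c["cx"],c["cy"],c["origin"],np.round(c["rotation"],3).tolist())
E
```

```text
pics
{'time_s': np.float64(0.0), 'qpos': array([-66.17 ,  18.441,  -4.017,  83.174,   1.295,  78.541,  -3.259]), 'joint_velocities': array([ 0.043,  0.021,  0.102, -0.031,  0.013,  0.124,  0.086]), 'effort': array([ 1.0000e-03, -4.9129e+01, -4.0300e-01, -3.1252e+01, -6.4000e-02,
        4.4000e-02,  0.0000e+00]), 'tool_pos': array([0.254, 0.598, 0.221]), 'tool_rot': array([-1.79889e+02,  5.00000e-03,  1.56983e+02]), 'force': array([0.069, 0.29 , 0.115]), 'wrist_torque': array([ 0.061, -0.01 ,  0.041]), 'grasp_force': np.float64(0.0), 'grip_width': np.float64(0.087)}
top 606.8310465672155 318.7297998408242 240.35127813277543 [0.2915824  0.03199308 1.46772798] [-170.373, 0.62, -91.053]
side 609.1461343992596 323.50121665344557 241.98495088411255 [-0.34866556 -1.00671306  0.89750448] [-120.777, -0.539, -38.725]
```

View pics/top0.png

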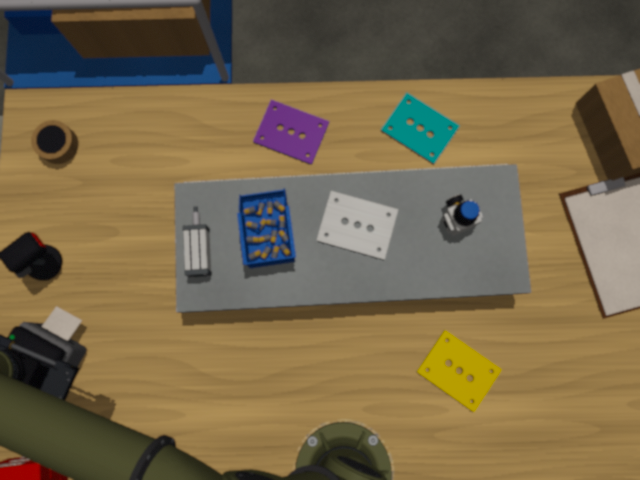

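View pics/side0.png

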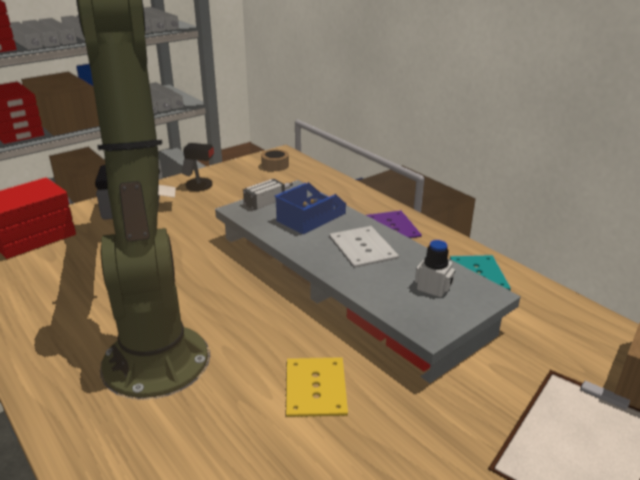

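The top view shows four plates: purple (291,132), turquoise (420,128), yellow (460,371) and bare metal (358,225). Only the bare-metal one is on the grey shelf and uncoloured, so it's the target. The front edge is the upper shelf edge (row ~165–182). The bin is at (267,229), the regulator at (463,214) and the cylinder at (196,247). Next I'll measure the target and make the confirming crop.

```bash
cat >h.py <<'E'
import numpy as np,cv2
from scipy.spatial.transform import Rotation as R
def cam(c,obs=None):
    if 'mount' in c:
        M=np.array(c['mount']);Rt=R.from_euler('xyz',obs['tool_rot'],degrees=True).as_matrix()
        return Rt@M[:3,:3],Rt@M[:3,3]+np.array(obs['tool_pos'])
    r=np.array(c['rotation'])
    if r.shape!=(3,3): r=R.from_euler('xyz',r,degrees=True).as_matrix()
    return r,np.array(c['origin'])
def ray(c,uv,z,obs=None):
    r,o=cam(c,obs);uv=np.atleast_2d(uv).astype(float)
    d=np.c_[(uv[:,0]-c['cx'])/c['fx'],(uv[:,1]-c['cy'])/c['fy'],np.ones(len(uv))]@r.T
    return (o+d*((z-o[2])/d[:,2])[:,None])[:,:2]
def big(m,near=None):
    cs=cv2.findContours(m.astype(np.uint8),0,cv2.CHAIN_APPROX_NONE)[0]
    return max(cs,key=cv2.contourArea)[:,0]
def plate(pts):
    """corners/centre from world points (mm); x axis = short side facing +x"""
    (c,s,a)=cv2.minAreaRect((pts*1000).astype(np.float32));a=a if s[0]<s[1] else a+90
    a=(a+90)%180-90
    return np.array(c),sorted(s),a
def rowline(c,mask_cols,obs,z,f):pass
E
python3 - <<'E'
from h import *;import pickle
c=pickle.load(open('top0.pkl','rb'));f=c['frame'];h=cv2.cvtColor(f,cv2.COLOR_RGB2HSV)
for p in[(338,210),(330,190),(300,290),(330,165),(420,250)]:print(p,h[p[1],p[0]])
roi=np.zeros(f.shape[:2],bool);roi[180:270,305:410]=1
pl=roi&(h[...,2]>165)&(h[...,1]<50)
k=big(pl);print('plate',plate(ray(c,k,.108)),len(k))
sh=(h[...,1]<45)&(h[...,2]>60);sh[:, :170]=0;sh[:,535:]=0;sh[:150]=0;sh[330:]=0
k=big(sh);P=ray(c,k,.1)*1000
print('shelf',cv2.minAreaRect(P.astype(np.float32)))
# front edge: first shelf pixel in each column
E=[];
for u in range(195,510,3):
    if 430<u<490: continue
    g=f[150:200,u].astype(float).mean(1);s=sh[150:200,u]
    E.append((u,150+np.argmax(s)))
P=ray(c,np.array(E)-[0,.5],.1)*1000
m=np.polyfit(P[:,1],P[:,0],1);r=P[:,0]-np.polyval(m,P[:,1]);ok=abs(r)<3;m=np.polyfit(P[ok,1],P[ok,0],1)
print('front x=',m,'yaw deg',-np.degrees(np.arctan(m[0])),ok.mean(),r.std())
for n,b in(('bin',(h[...,0]>100)&(h[...,0]<125)&(h[...,1]>130)),):
    b=b.copy();b[:,:230]=0;b[:,310:]=0;b[:180]=0;b[280:]=0
    print(n,np.round(cv2.boxPoints(cv2.minAreaRect((ray(c,big(b),.175)*1000).astype(np.float32)))))
print('reg',np.round(ray(c,[[445,195],[482,232],[468,210]],.1)*1000))
cv2.imwrite('pics/crop0.png',cv2.resize(f[150:320,170:400,::-1],None,fx=3.4,fy=3.4,interpolation=2))
E
```

```text
(338, 210) [ 20  13 178]
(330, 190) [ 38   8 127]
(300, 290) [ 50   6 120]
(330, 165) [ 19 132 159]
(420, 250) [ 30   4 117]
plate (array([558.29541016, -45.76957703]), [116.9386978149414, 157.16326904296875], -17.118141174316406) 224
shelf ((531.0111083984375, -26.81689453125), (301.1075744628906, 797.0453491210938), 2.0441958904266357)
front x= [-3.60007588e-02  6.80688159e+02] yaw deg 2.061801108955995 1.0 0.6805602498768996
bin [[454. 205.]
 [468.  92.]
 [626. 112.]
 [612. 225.]]
reg [[ 624. -251.]
 [ 536. -331.]
 [ 588. -302.]]
```

View pics/crop0.png

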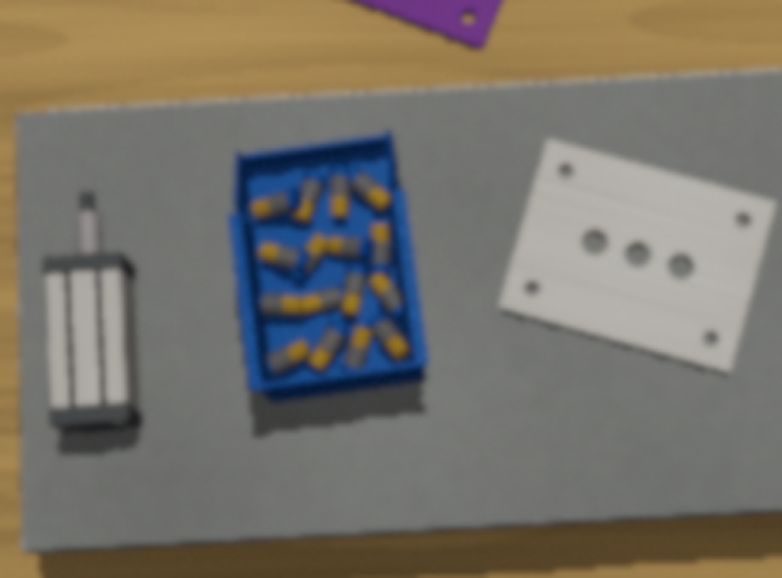

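The crop confirms the target: bare aluminium with four bolt holes and three port holes, between the bin and the regulator, 34 mm clear of the bin. The plate is centred near (558, -46) mm with yaw -17.1°. The shelf front edge is at x ≈ 681 with yaw +2.06°.

My plan is to push with the open fingers side by side along the shelf's y, from behind. That squares the plate as it slides. First I'll travel high, in two legs.

Call:
servo_tool([
  [[-0.2,-0.16,-0.1,0,0,-0.02,1],[-0.9,-0.7,-0.1,0,0,-0.139,1],[-0.9,-0.7,-0.1,0,0,-0.139,1],[-0.9,-0.7,-0.1,0,0,-0.139,1],[-0.9,-0.7,-0.1,0,0,-0.139,1],[-0.9,-0.7,-0.1,0,0,-0.139,1],[-0.9,-0.7,-0.1,0,0,-0.139,1],[-0.9,-0.7,-0.1,0,0,-0.139,1],[-0.9,-0.7,-0.1,0,0,-0.139,1],[-0.9,-0.7,-0.1,0,0,-0.139,1],[-0.9,-0.7,-0.1,0,0,-0.139,1],[-0.9,-0.7,-0.1,0,0,-0.139,1]],
])

```text
time_s: 1.1
tool_pos: [0.4196, 0.3006, 0.2522]
tool_rot: [180.0, -0.0, -177.9]
force: [-0.4, 0.5, -0.1]
grip_width: 0.0874
grasp_force: 0.0
```

Call:
servo_tool([
  [[-0.04,-1,0,0,0,0,1],[-0.04,-1,0,0,0,0,1],[-0.04,-1,0,0,0,0,1],[-0.04,-1,0,0,0,0,1],[-0.04,-1,0,0,0,0,1],[-0.04,-1,0,0,0,0,1],[-0.04,-1,0,0,0,0,1],[-0.04,-1,0,0,0,0,1],[-0.04,-1,0,0,0,0,1],[-0.04,-1,0,0,0,0,1],[-0.04,-1,0,0,0,0,1],[-0.04,-1,0,0,0,0,1]],
])

```text
time_s: 2.1
tool_pos: [0.443, 0.0025, 0.2524]
tool_rot: [-180.0, -0.0, -177.7]
force: [0.7, -1.2, 0.3]
grip_width: 0.0872
grasp_force: 0.0
```

```bash
python3 - <<'E'
from h import *;import pickle
from cell import get_obs,eyes
o=get_obs();c=eyes.read_camera('wrist');pickle.dump((o,c),open('w1.pkl','wb'))
cv2.imwrite('pics/w1.png',c['frame'][...,::-1]);print(o['tool_pos'],o['tool_rot'],o['force'])
r,p=cam(c,o);print(p,r[:,2])
E
```

```text
[0.44299462 0.0024605  0.25235335] [-1.79993096e+02 -2.44024835e-02 -1.77748830e+02] [ 0.67838229 -1.22215756  0.34358009]
[ 3.73898676e-01 -3.96901026e-04  4.15593314e-01] [ 0.25522767  0.00858493 -0.96684287]
```

View pics/w1.png

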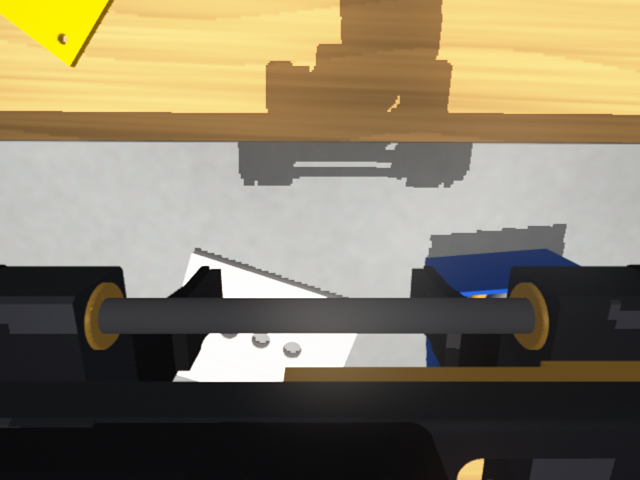

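The wrist view shows the plate's rear edge running from (195,252) to (345,297), ahead of the fingers. The bin is at right (430–580, 250+). Next I shift sideways, then descend behind the plate.

Call:
servo_tool([
  [[0,-0.175,0,0,0,0,1],[0,-0.175,0,0,0,0,1],[0,-0.175,0.1,0,0,0,1],[0,-0.175,0.2,0,0,0,1],[0,-0.175,0.3,0,0,0,1],[0,-0.175,0.38,0,0,0,1],[0,-0.175,0.43,0,0,0,1],[0,-0.175,0.46,0,0,0,1],[0,-0.175,0.475,0,0,0,1],[0,-0.175,0.485,0,0,0,1],[0,-0.175,0.485,0,0,0,1],[0,-0.175,0.485,0,0,0,1]],
])

```text
time_s: 3.15
tool_pos: [0.4457, -0.0523, 0.1079]
tool_rot: [180.0, 0.1, -178.0]
force: [0.0, 0.4, 0.7]
grip_width: 0.0868
grasp_force: 0.0
```

Call:
servo_tool([
  [[0,0,0.013,0,0,0,1],[-0.02,0,0.013,0,0,0,1],[-0.04,0,0.013,0,0,0,1],[-0.06,0,0.013,0,0,0,1],[-0.075,0,0.013,0,0,0,1],[-0.09,0,0.013,0,0,0,1],[-0.105,0,0.013,0,0,0,1],[-0.12,0,0.013,0,0,0,1],[-0.135,0,0.013,0,0,0,1],[-0.15,0,0.013,0,0,0,1],[-0.165,0,0.013,0,0,0,1],[-0.18,0,0.013,0,0,0,1]],
])

```text
time_s: 4.15
tool_pos: [0.4991, -0.051, 0.103]
tool_rot: [-180.0, -0.0, -178.0]
force: [-3.7, -2.7, 2.6]
grip_width: 0.0873
grasp_force: 1.8
```

```bash
cat >look.py <<'E'
import sys
from h import *
from cell import get_obs,eyes
o=get_obs();c=eyes.read_camera('top');f=c['frame'];print(np.round(o['tool_pos'],4),np.round(o['tool_rot'],2),np.round(o['force'],2))
cv2.imwrite('pics/'+sys.argv[1]+'.png',cv2.resize(f[110:320,170:500,::-1],None,fx=2.4,fy=2.4,interpolation=2))
h=cv2.cvtColor(f,cv2.COLOR_RGB2HSV);m=(h[...,2]>165)&(h[...,1]<50);m[:140]=0;m[270:]=0;m[:,300:][:,130:]=0;m[:,:300]=0
k=big(m);P=ray(c,k,.108)*1000
t=np.radians(2.06);Q=(P-[682.0,-26.8])@np.array([[np.cos(t),-np.sin(t)],[np.sin(t),np.cos(t)]])
print('plate world',plate(P/1000));r=plate(Q/1000);print('in edge frame',r,'front',Q[:,0].max())
# front line fit: foremost pixels
s=(Q[:,0]>Q[:,0].max()-30);
L=[]
for b in range(-90,50,5):
    q=Q[(Q[:,1]>=b)&(Q[:,1]<b+5)]
    if len(q): L.append((b+2.5,q[:,0].max()))
L=np.array(L);d=L[4:-4] if len(L)>14 else L
p=np.polyfit(d[:,0],d[:,1],1);print('front fit mid',np.polyval(p,d[:,0].mean()),'ang',-np.degrees(np.arctan(p[0])),'resid',np.std(d[:,1]-np.polyval(p,d[:,0])),'y range',Q[:,1].min(),Q[:,1].max())
E
python3 look.py p1
```

```text
[ 0.4991 -0.051   0.103 ] [-1.7998e+02 -3.0000e-02 -1.7803e+02] [-3.7  -2.74  2.55]
plate world (array([587.01751709,  11.90095139]), [70.63484191894531, 116.88360595703125], 83.39998626708984)
in edge frame (array([-93.529953  ,  42.09018326]), [70.63484954833984, 116.88363647460938], 81.33998107910156) front -32.30366113662638
front fit mid -38.480630803137615 ang -8.181731232600239 resid 0.7324039304921353 y range -1.0641234094210372 85.04251457922935
```

View pics/p1.png

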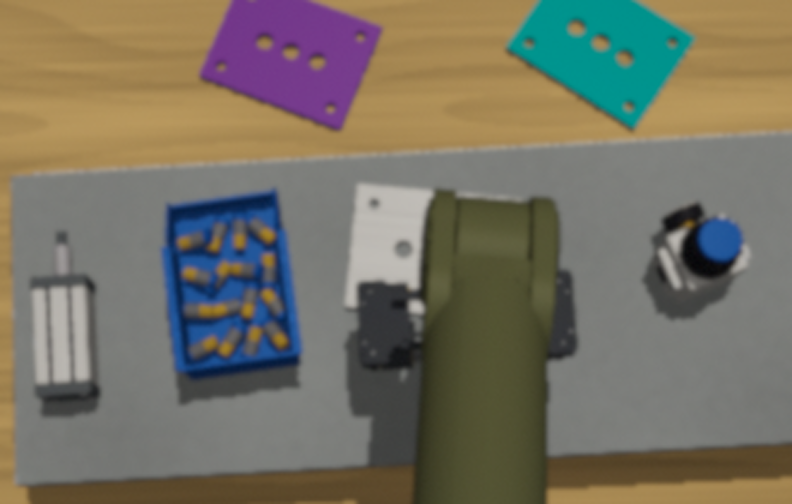

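The plate is at (355–525, 185–305) in the crop and turning as intended, now 8° off square, with the bystanders unmoved. I'll keep pushing.

Call:
servo_tool([
  [[-0.018,0,0,0,0,0,1],[-0.036,0,0,0,0,0,1],[-0.054,0,0,0,0,0,1],[-0.072,0,0,0,0,0,1],[-0.09,0,0,0,0,0,1],[-0.108,0,0,0,0,0,1],[-0.126,0,0,0,0,0,1],[-0.144,0,0,0,0,0,1],[-0.162,0,0,0,0,0,1],[-0.18,0,0,0,0,0,1],[-0.198,0,0,0,0,0,1],[-0.216,0,0,0,0,0,1]],
])

```text
time_s: 5.2
tool_pos: [0.5642, -0.0482, 0.1031]
tool_rot: [180.0, 0.0, -178.0]
force: [-2.2, 0.4, -1.5]
grip_width: 0.0869
grasp_force: 1.4
```

```bash
sed -i 's/^h=cv2/h=cv2/' look.py; python3 look.py p2
```

```text
[ 0.5642 -0.0482  0.1031] [ 1.8000e+02  1.0000e-02 -1.7799e+02] [-2.19  0.36 -1.49]
plate world (array([634.64581299,  21.06238747]), [77.66767883300781, 117.05579376220703], -86.9450831413269)
in edge frame (array([-45.60302734,  49.53364944]), [77.66767883300781, 117.0558090209961], -89.00507998466492) front 12.874518290458044
front fit mid 11.959550685366045 ang 1.503780179247888 resid 0.5952983911743792 y range 11.700231514803404 89.12340524502713
```

View pics/p2.png

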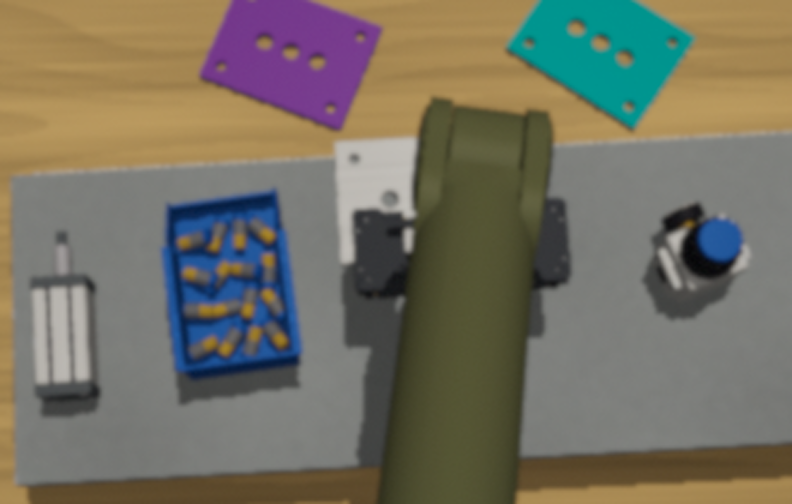

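The plate is now square and about 13 mm over the edge. I'll push about 25 mm more, gently, then back off.

Call:
servo_tool([
  [[-0.012,0,0,0,0,0,1],[-0.024,0,0,0,0,0,1],[-0.036,0,0,0,0,0,1],[-0.048,0,0,0,0,0,1],[-0.06,0,0,0,0,0,1],[-0.07,0,0,0,0,0,1],[-0.077,0,0,0,0,0,1],[-0.083,0,0,0,0,0,1],[-0.083,0,0,0,0,0,1],[-0.05,0,0,0,0,0,1],[0.03,0,0,0,0,0,1],[0.13,0,0,0,0,0,1]],
])

```text
time_s: 6.25
tool_pos: [0.5259, -0.0497, 0.1035]
tool_rot: [-179.9, 0.2, -178.0]
force: [-1.2, -0.3, 0.5]
grip_width: 0.087
grasp_force: 0.0
```

Call:
servo_tool([
  [[0.3,0,0,0,0,0,1],[0.3,0,0,0,0,0,1],[0.3,0,0,0,0,0,1],[0.3,0,-0.1,0,0,0,1],[0.3,0,-0.2,0,0,0,1],[0.3,0,-0.3,0,0,0,1],[0.3,0,-0.4,0,0,0,1],[0.3,0,-0.5,0,0,0,1],[0.3,0,-0.5,0,0,0,1],[0.3,0.3,-0.5,0,0,0,1],[0.3,0.6,-0.5,0,0,0,1],[0.3,0.6,-0.5,0,0,0,1]],
])

```text
time_s: 7.25
tool_pos: [0.4308, 0.0734, 0.2537]
tool_rot: [179.9, 0.2, -178.2]
force: [0.2, 0.3, 0.2]
grip_width: 0.0873
grasp_force: 0.0
```

```bash
python3 look.py p3
```

```text
[0.4308 0.0734 0.2537] [ 179.86    0.21 -178.15] [0.18 0.32 0.25]
plate world (array([659.78741455, -20.09677887]), [119.23448181152344, 161.44761657714844], 2.1167361736297607)
in edge frame (array([-21.9572525 ,   7.49732971]), [119.23444366455078, 161.44757080078125], 0.05672232061624527) front 37.717332635020036
front fit mid 36.57844015150681 ang -0.31761347785906324 resid 0.7008652024103755 y range -73.20689024526901 88.2571208191435
```

View pics/p3.png

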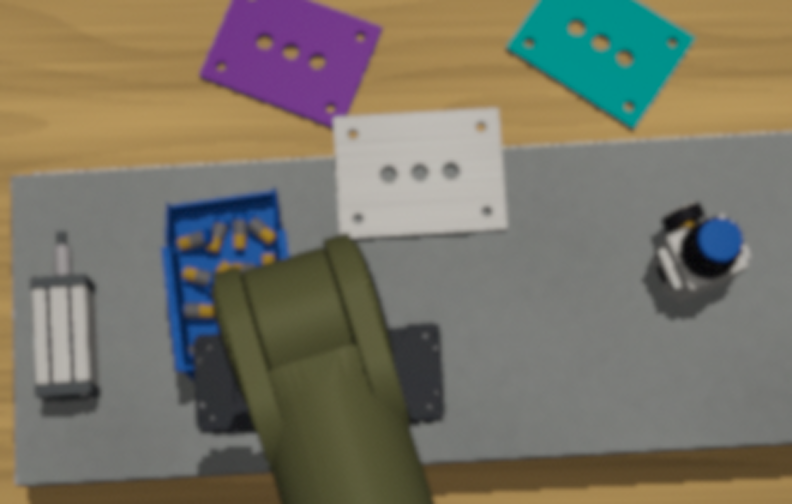

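The plate is square (0.1°) and overhangs about 38 mm, at (335–505, 110–235) in the crop. The bystanders haven't moved and the hand is clear, so I'm handing in.

```bash
python3 -c "
from cell import env;print(env.sign_off())"
```

```text
the job is handed in; nothing more can be done
None
```

The plate was slid to about 38 mm past the front edge and is square to it within about 0.3°, with the regulator, bin and cylinder showing no movement in the top view and the hand clear; the job is handed in, and the hand-in gave no verdict.

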